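# Sort the tagged samples and present the hidden reference bottle

### The arm

A 6-joint arm with a two-finger parallel gripper is mounted at the origin on a cart in front of the work surface, level with it; the furniture and walls round the work are solid. World frame = base frame: x ahead of the robot, y to its left, z up, the work surface at z = 0. Lengths are in m, angles in rad, forces in N, time in s.
With the tool pointing down it reaches from about 0.325 to 0.775 m from the base axis. Payload 5.5 kg.
Tool frame: the origin (TCP) lies at the very end of the fingers, on their centre line; the grasp point (between the pads) lies 19 mm behind it; z points along the fingers, y is the line along which they close (so a half turn about z gives the same grasp; the last joint's range is limited). The gripper opens to 88 mm and grips with 3 to 60 N. Pads are 20 mm wide; open, the fingers measure 115 mm over their backs; the gripper's body (75 mm by 178 mm) begins 61 mm behind the grasp point.
Start: joints at [-1.228, 0.091, 1.231, -0, 1.82, -0.057], TCP at [0.234, -0.553, 0.223] pointing down, gripper open.
Joint ranges: [-2.87, 2.87], [-0.86, 2.18], [0.17, 2.46], [-1.51, 4.65], [0.06, 2.69], [-2.65, 2.65]. Speed limits (rad/s): [2.57, 2.57, 3.01, 3.14, 3.14, 3.14].

### API

Orientations are given as a rotation vector (axis times angle).
In Python, from station import * gives the robot as it stands. The module is installed in compiled form; this text tells all that it offers.
- The arm moves only by the tool jog_arm, never from a script. Its argument "increments" is a list of rows, each an object of numbers: "tx", "ty", "tz": the shift along the tool's x, y, z each as a share of 200 mm, from -1 to 1; "ax", "ay", "az": the turn, a rotation vector about the tool's x, y, z each as a share of 90 degrees, from -1 to 1. A call has 1 to 10 rows; each row is the pose to reach, as a shift and turn from the pose commanded when the call began, along the tool's axes at that moment; what a row does not reach only later rows make up. A row lasts 1/10 s, in which the tool goes at most 50 mm and 8.59 degrees, less where a joint would pass 70% of its speed; a pose out of reach is approached as far as the arm can. A call with a number of a shift or a turn outside -1 to 1 is refused whole. A call with a gripper value outside its range is refused whole. "grip" is the opening, from -1 (shut) to 1 (fully open), set as the call begins (left out, the last holds). The fingers move at their own pace and stop on an object; "squeeze" is the grip in N (left out, the last holds). Time passes only in rows, so rows that repeat a pose let the fingers close. It gives the time, the measured TCP pose, the force, the opening and the grip force at its end, in the units of the state.
- get_obs(): the state, without advancing time (a new reading comes with each control period).
- get_image(name): name is "scene" or "top" or "wrist"; returns a dict with "image" (384x512x3 uint8, red, green, blue), "fx", "fy", "cx", "cy" (pixels), "dist" ([k1, k2, p1, p2, k3] as OpenCV has them; the pictures are not rectified), "view" (4x4, takes a point from world to camera coordinates); the wrist camera has in their place "mount" (4x4, takes a point from camera to tool coordinates, whose origin is the TCP and whose axes are the flange's). Camera axes: x right, y up, looking along -z (the intrinsics and any distortion apply to the point x, -y, -z); pixel columns grow to the right and rows downward; lengths in m; the calibration is good to about 2 mm. A picture is of the moment at which its call begins: read the wrist's pose just before it. There is no depth.
- job_done(): hands the job in; it is judged then, once.
The state is a dict: "clock": time; "joints": joint angles; "dq": joint speeds; "tau": joint torques, N m; "eef_pos": TCP position; "tool_rot": TCP orientation; "wrist_force": force on the tool from outside, world axes, zero at the start; "torque": the same for the moment, N m; "width": finger opening in m; "grasp_force": force on a finger pad.
Only numpy, scipy, OpenCV 4.12 (cv2) and the standard library are available. Lean on these libraries where they do the work, as an engineer would, in place of code of your own. Each camera call takes 0.05 s, during which the arm holds its last target. There are 200 camera calls.

### The job

First sort the two tagged sample bottles standing on the bench: the green-tagged one upright into the green pass nest, the red-tagged one upright into the red reject nest, and let go of them. Then lift the cover flap of the grey dark box by its black front tab until it stands fully open and leave it open, draw the blue-tagged reference bottle straight up out of the socket beneath, and present it: finish while still gripping it upright and still in the air, centred above the small black inspection mat with its underside about 12 cm above the bench. Do not knock any bottle over, and leave the beaker, the funnel and the label roll where they are.

Things in the scene. Friction and masses are not known exactly. Their poses are not given: they have to be found in the camera images.
- bottle_green: Clear glass sample bottle with black screw cap, 33 mm diameter, 79 mm tall (straight body up to about 45 mm, then narrowing to the 23 mm cap), 0.06 kg; green tag (band round the cap and disc on its top). Origin: centre of its underside; z axis up along the bottle. Stands loose on the bench.
- bottle_red: Clear glass sample bottle with black screw cap, 33 mm diameter, 79 mm tall (straight body up to about 45 mm, then narrowing to the 23 mm cap), 0.06 kg; red tag (band round the cap and disc on its top). Origin: centre of its underside; z axis up along the bottle. Stands loose on the bench.
- bottle_ref: Clear glass sample bottle with black screw cap, 33 mm diameter, 79 mm tall (straight body up to about 45 mm, then narrowing to the 23 mm cap), 0.06 kg; blue tag (band round the cap and disc on its top). Origin: centre of its underside; z axis up along the bottle. Stands hidden under the flap of the dark box, in its round socket; its underside is 12 mm above the bench at the start.
- nest_green_floor (a point): Point on the inner floor (5 mm above the bench) at the middle of the green (pass) nest: a fixed square holder, inside 44 x 44 mm, wall top 16 mm above the bench, wall 4 mm thick, outside 52 mm, on a 74 x 74 mm grey foot plate 4 mm thick. Its x and y axes run along its sides.
- nest_red_floor (a point): Point on the inner floor (5 mm above the bench) at the middle of the red (reject) nest: a fixed square holder, inside 44 x 44 mm, wall top 16 mm above the bench, wall 4 mm thick, outside 52 mm, on a 74 x 74 mm grey foot plate 4 mm thick. Its x and y axes run along its sides.
- box: Dark box, fixed to the bench: base plate 166 (x) x 118 (y) x 12 mm, origin at the centre of its underside; x axis points away from the robot at yaw 0, y to the left, z up; the flap's tab is on its -x side, the hinge on its +x side. A white 56 x 56 mm block on the plate, top 34 mm above the bench, has a round socket of 37 mm diameter and 22 mm depth that holds the reference bottle.
- socket (a point): Centre of the floor of the socket, 12 mm above the bench, 25 mm to -x of the box's origin. Axes as the box.
- flap (a joint): Opening angle of the cover flap, rad: 0 shut, grows as the tab side is lifted, stop at 1.6 (upright, fully open). The hinge is stiff and stays where it is left; about 2 N at the tab moves it. The flap is a grey hood 150 (x) x 112 (y) x 87 mm, open below, that covers the reference bottle; shut, its top is 102 mm above the bench. Opened, the whole hood swings up and back behind the hinge line. At the start it is shut or a little ajar.
- flap_tab (a point): Grip point on the flap's black tab: a bar 14 mm wide (box y), 12 mm thick and 44 mm long that sticks straight out from the middle of the hood's front face, 70 mm above the hinge line; this point is 30 mm out from the face, 14 mm from the tab's end. It moves with the flap, on a circle of 193 mm radius about the hinge; pinched across its width (along box y) it can pivot between the fingers. With the flap upright the tab points up.
- flap_hinge (a point): Middle of the flap's hinge line, which runs along the box's y axis, 14 mm above the bench, 75 mm to +x of the box's origin.
- mat: Flat black inspection mat with a white ring, 90 x 90 x 3 mm, fixed. Origin at the centre of its underside, on the bench.
- beaker: Small glass beaker, 42 x 45 x 50 mm, a bystander. Origin at the centre of its underside.
- funnel_by: Pale funnel standing on its wide mouth, 62 mm diameter, 60 mm tall, a bystander. Origin at the centre of its underside.
- roll: Roll of white label tape lying flat, 60 mm diameter, 19 mm tall, a bystander. Origin at the centre of its underside.
Not all that is in view belongs to the job. What is shaped like the bottle_red but brown is not meant.

How it is judged:
On the way, in this order (a step that is already met when the one before it is completed fails the run):
1. both tagged bottles stand released in the nests of their colour, the flap not yet raised (horizontal distance between bottle_green and nest_green_floor below 0.011 m and z of bottle_green in the frame of nest_green_floor below 0.006 m and angle between each of bottle_green, bottle_red's own z axis and vertical below 0.12 rad and contact force between each of bottle_green, bottle_red and the arm below 0.1 N and contact force between each of bottle_green, bottle_red and the fingers below 0.1 N and linear speed of each of bottle_green, bottle_red below 0.03 m/s and horizontal distance between bottle_red and nest_red_floor below 0.011 m and z of bottle_red in the frame of nest_red_floor below 0.006 m and value of joint flap below 0.5 rad), for 0.2 s.
2. the cover flap is swung open, the reference bottle still in its socket (value of joint flap above 1.3 rad and z of bottle_ref in the frame of socket below 0.02 m), for 0.2 s.
3. the reference bottle is drawn up clear of the socket, gripped (z of bottle_ref in the frame of socket above 0.03 m and contact force between bottle_ref and the fingers above 0.5 N), for 0.1 s.
At the end, for the whole second after the job is handed in: Both tagged bottles upright (7 deg), released, within 11 mm of the centre of their colour's nest, on its floor (6 mm); flap over 1.2 rad; reference bottle gripped, still, upright (14 deg), within 35 mm of the mat's axis, underside 70 to 200 mm above the bench, touching neither box nor mat (horizontal distance between bottle_green and nest_green_floor below 0.011 m and z of bottle_green in the frame of nest_green_floor below 0.006 m and angle between each of bottle_green, bottle_red's own z axis and vertical below 0.12 rad and contact force between each of bottle_green, bottle_red and the arm below 0.1 N and contact force between each of bottle_green, bottle_red and the fingers below 0.1 N and linear speed of each of bottle_green, bottle_red, bottle_ref below 0.03 m/s and horizontal distance between bottle_red and nest_red_floor below 0.011 m and z of bottle_red in the frame of nest_red_floor below 0.006 m and value of joint flap above 1.2 rad and horizontal distance between bottle_ref and mat below 0.035 m and height (world z) of bottle_ref between 0.07 and 0.2 m and angle between bottle_ref's own z axis and vertical below 0.25 rad and contact force between bottle_ref and the fingers above 0.5 N and contact force between bottle_ref and box below 0.05 N and contact force between bottle_ref and mat below 0.05 N); the arm keeps its last pose, push and grip.
It fails at once if a bottle is knocked over (angle between any of bottle_green, bottle_red, bottle_ref's own z axis and vertical above 0.8 rad).
It fails at once if the beaker, the funnel or the label roll is disturbed (moved more than 30 mm or tipped) (distance of any of beaker, funnel_by, roll from where it was at the start of the episode above 0.03 m or angle between any of beaker, funnel_by, roll's own z axis and vertical above 0.5 rad).
It also fails if it takes over 72 s, if anything falls off the work surface, if the arm or the gripper's body presses on something with over 40 N, if the wrist force passes 120 N, or if a joint passes its speed limit or range.

## Working session

There is one attempt and no reset: what is moved stays moved. The work goes in short steps, Python scripts to look and compute and a tool call to move; the robot and the scene stay as the last step left them, time stands still between calls to the robot, and variables do not carry over. Pictures are saved under pics/ and viewed, at most 10 in all, crops included, and the job is handed in when it is done.

Besides the shell and the picture viewer there is one more tool, called after "Emit:" in YAML: its name, and indented under it one key for each argument. jog_arm: Moves the arm, as the interface text tells. Its arguments: {"type":"object","properties":{"increments":{"type":"array","items":{"type":"object","properties":{"tx":{"type":"number"},"ty":{"type":"number"},"tz":{"type":"number"},"ax":{"type":"number"},"ay":{"type":"number"},"az":{"type":"number"}}}},"grip":{"type":"number"},"squeeze":{"type":"number"}},"required":["increments"]}

```bash
mkdir -p pics
cat > h.py <<'E'
from station import *
import numpy as np, cv2, pickle
from scipy.spatial.transform import Rotation as R
def grab(n):
    o=get_obs(); d=get_image(n); d['obs']=o
    if 'view' in d: d['c2w']=np.linalg.inv(np.array(d['view']))
    else:
        T=np.eye(4);T[:3,:3]=R.from_rotvec(o['tool_rot']).as_matrix();T[:3,3]=o['eef_pos'];d['c2w']=T@np.array(d['mount'])
    return d
def ray(d,u,v):
    K=np.array([[d['fx'],0,d['cx']],[0,d['fy'],d['cy']],[0,0,1]])
    p=cv2.undistortPoints(np.array([[[u,v]]],float),K,np.array(d['dist']))[0,0]
    w=d['c2w'][:3,:3]@np.array([p[0],-p[1],-1]);return d['c2w'][:3,3],w
def onz(d,u,v,z):
    c,w=ray(d,u,v);return c+w*(z-c[2])/w[2]
def proj(d,P):
    q=np.linalg.inv(d['c2w'])@np.append(P,1);K=np.array([[d['fx'],0,d['cx']],[0,d['fy'],d['cy']],[0,0,1]])
    return cv2.projectPoints(np.array([[q[0],-q[1],-q[2]]]),np.zeros(3),np.zeros(3),K,np.array(d['dist']))[0][0,0]
def tool(P):
    "world point -> share of 200 mm in current tool frame (measured)"
    o=get_obs();return R.from_rotvec(o['tool_rot']).as_matrix().T@(np.array(P)-o['eef_pos'])/.2
E
python3 - <<'E'
from h import *
for n in('top','scene'):
    d=grab(n);pickle.dump(d,open(n+'.pkl','wb'))
    cv2.imwrite(f'pics/{n}.png',cv2.resize(d['image'][:,:,::-1],(800,600),interpolation=cv2.INTER_CUBIC))
    print(n,d['c2w'].round(3).tolist())
print(get_obs())
E
```

```text
top [[-0.009, 0.988, -0.155, 0.374], [-1.0, -0.008, 0.01, 0.048], [0.009, 0.155, 0.988, 1.065], [0.0, 0.0, 0.0, 1.0]]
scene [[0.876, 0.361, -0.321, 0.285], [-0.482, 0.632, -0.606, -0.469], [-0.016, 0.686, 0.728, 0.721], [0.0, 0.0, 0.0, 1.0]]
{'clock': 0.1, 'joints': array([-1.22766447e+00,  9.18067888e-02,  1.23176539e+00,  1.68041181e-05,
        1.81978023e+00, -5.66696407e-02]), 'dq': array([-0.00015794, -0.00047034, -0.00381702,  0.00052715,  0.00027871,
        0.00117889]), 'tau': array([ 2.24251184e-03, -4.47856164e+01, -4.07570457e+01,  6.99448376e-02,
        2.84056901e-02, -1.19575079e-04]), 'eef_pos': array([ 0.23347443, -0.55243011,  0.22160608]), 'tool_rot': array([-3.07732126e+00, -6.23492537e-01,  3.69038837e-04]), 'wrist_force': array([ 0.1741274 , -0.47609812,  0.42802361]), 'torque': array([ 0.03426437,  0.0462927 , -0.04920364]), 'grasp_force': 0.0, 'width': 0.08736986768480605}
```

View pics/top.png

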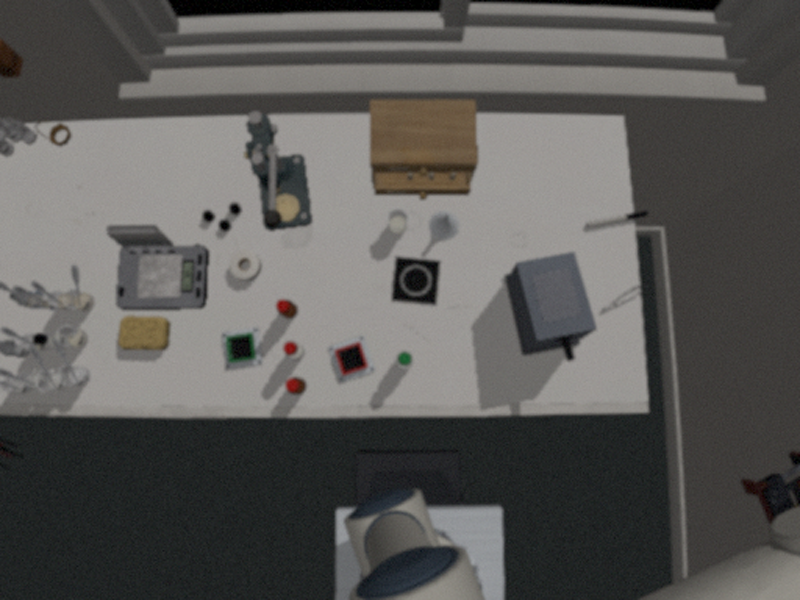

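View pics/scene.png

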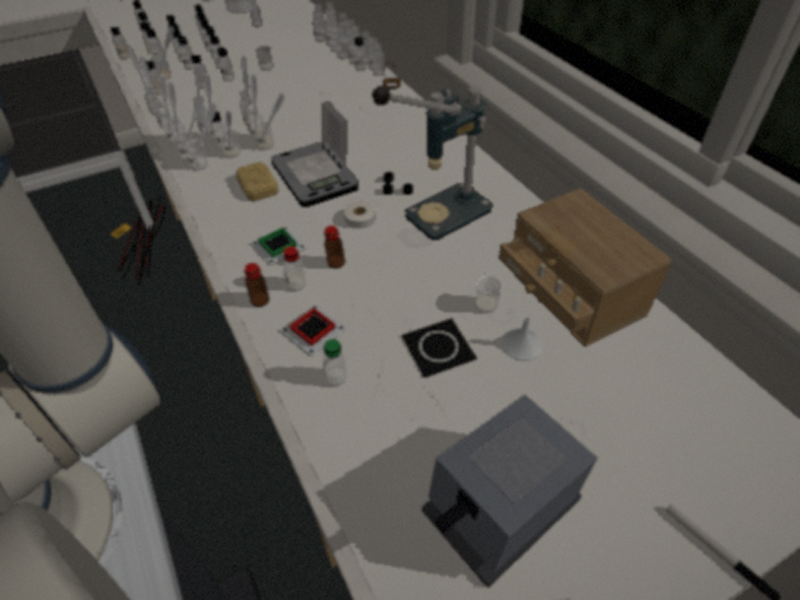

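The top view shows the green-tagged bottle at (404,359). There are three red-capped candidates, at (286,308), (291,349) and (295,385). In the scene view they are at (333,245), (291,268) and (253,285). The outer two have brown bodies, so the clear middle one fits bottle_red. The green nest is at (240,347), the red nest at (350,358), the mat at (415,281), and the box is at the right with its tab at (568,346). I'll measure these and confirm with a crop.

```bash
cat > m.py <<'E'
from h import *
def masks(im,c):
    h=cv2.cvtColor(im,cv2.COLOR_RGB2HSV).astype(int);H,S,V=h[...,0],h[...,1],h[...,2]
    return {'red':((H<8)|(H>172))&(S>140)&(V>60),'green':(H>45)&(H<90)&(S>100)&(V>40)}[c].astype(np.uint8)
if __name__=='__main__':
    D={n:pickle.load(open(n+'.pkl','rb')) for n in('top','scene')}
    for n,d in D.items():
        for c in('red','green'):
            k,l,s,ce=cv2.connectedComponentsWithStats(masks(d['image'],c))
            for i in range(1,k):
                if s[i,4]>12:
                    u,v=s[i,0]+(s[i,2]-1)/2,s[i,1]+(s[i,3]-1)/2
                    print(n,c,s[i].tolist(),ce[i].round(1).tolist(),'z79',onz(d,*ce[i],.075)[:2].round(4),'z16 hull',onz(d,u,v,.016)[:2].round(4))
    d=D['top']
    g=cv2.cvtColor(d['image'],cv2.COLOR_RGB2GRAY)
    # mat: dark blob
    x0,y0=240,155;m=(g[y0:205,x0:295]<60).astype(np.uint8)
    c=max(cv2.findContours(m,0,1)[0],key=cv2.contourArea);r=cv2.minAreaRect(c);print('mat',r,onz(d,r[0][0]+x0,r[0][1]+y0,.003).round(4))
    s=D['scene']['image'];a=cv2.resize(s[135:265,140:300,::-1],(640,520),interpolation=3);cv2.imwrite('pics/c1.png',a)
    t=d['image'];cv2.imwrite('pics/c2.png',cv2.resize(t[150:240,310:390,::-1],(530,596),interpolation=3))
E
python3 m.py
```

```text
top red [178, 193, 8, 8, 50] [181.4, 195.9] z79 [0.5293 0.2479] z16 hull [0.5368 0.2596]
top red [182, 220, 7, 6, 34] [185.3, 222.6] z79 [0.4521 0.235 ] z16 hull [0.4569 0.2472]
top red [216, 221, 18, 18, 51] [224.1, 231.4] z79 [0.4263 0.1237] z16 hull [0.435  0.1271]
top red [184, 243, 9, 8, 57] [187.6, 246.4] z79 [0.3845 0.2275] z16 hull [0.3846 0.2368]
top green [146, 214, 17, 17, 74] [154.5, 223.3] z79 [0.4505 0.3241] z16 hull [0.4589 0.3422]
top green [256, 226, 6, 7, 36] [258.5, 229.2] z79 [0.4317 0.0258] z16 hull [0.4356 0.0245]
scene red [208, 145, 9, 9, 57] [211.9, 149.0] z79 [0.5294 0.2482] z16 hull [0.5519 0.3134]
scene red [182, 158, 9, 9, 58] [186.0, 161.9] z79 [0.4517 0.2353] z16 hull [0.4668 0.2992]
scene red [157, 169, 10, 9, 70] [161.4, 173.1] z79 [0.3838 0.2272] z16 hull [0.3933 0.2911]
scene red [186, 198, 28, 22, 180] [199.0, 209.0] z79 [0.4201 0.0741] z16 hull [0.4341 0.1245]
scene green [166, 147, 23, 17, 122] [175.9, 154.6] z79 [0.4392 0.2744] z16 hull [0.4553 0.3391]
scene green [208, 218, 9, 10, 76] [212.3, 222.4] z79 [0.4307 0.0242] z16 hull [0.4432 0.0694]
mat ((25.565574645996094, 24.2786865234375), (26.889116287231445, 26.5269718170166), 5.19442892074585) [5.912e-01 4.000e-04 3.000e-03]
```

View pics/c1.png

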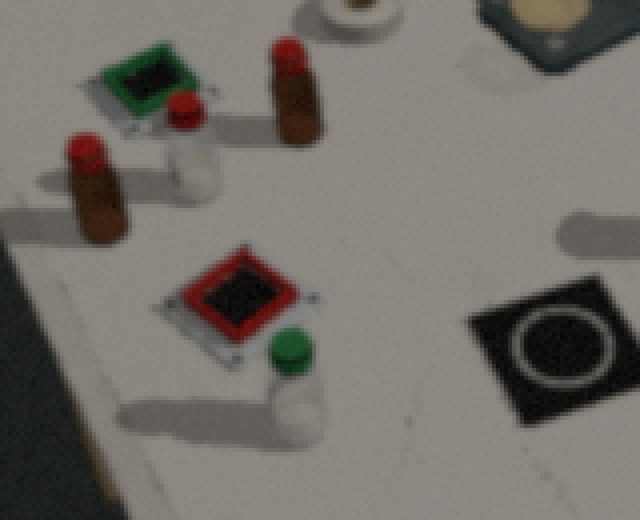

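View pics/c2.png

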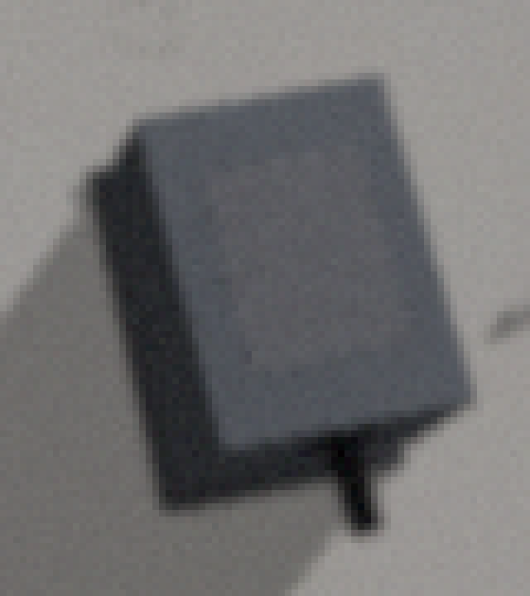

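The crop confirms it. The clear bottle with the red cap is the middle one, at crop (185,110), between two brown ones at (87,150) and (290,55). The green-capped clear bottle is at (292,350). The hood crop shows the tab pointing towards the robot, at crop (360,520). I'll now move towards the green bottle.

Emit:
jog_arm:
  increments:
    - {"tx":0.85,"ty":-0.95}
    - {"tx":0.85,"ty":-0.95}
    - {"tx":0.85,"ty":-0.95}
    - {"tx":0.85,"ty":-0.95}
    - {"tx":0.85,"ty":-0.95}
    - {"tx":0.85,"ty":-0.95}

```text
validation failed for argument at $.in...
```

Emit:
jog_arm:
  increments:
    - {"tx":0.85,"ty":-0.95}
    - {"tx":0.85,"ty":-0.95}
    - {"tx":0.85,"ty":-0.95}
    - {"tx":0.85,"ty":-0.95}
    - {"tx":0.85,"ty":-0.95}
    - {"tx":0.85,"ty":-0.95}

```text
validation failed for argument at $.in...
```

```bash
cat >> h.py <<'E'
def plan(P,yaw=None):
    "target TCP, yaw of tool x in world, tool straight down -> jog shares from the measured pose"
    o=get_obs();M=R.from_rotvec(o['tool_rot']);yx=M.as_matrix()[:,0];cur=np.arctan2(yx[1],yx[0])
    if yaw is None: yaw=cur
    G=R.from_euler('z',yaw)*R.from_euler('x',np.pi)
    print('at',o['eef_pos'].round(4),'yaw',round(np.degrees(cur),1),'w',round(o['width'],4),'t',round(o['clock'],2),'F',np.array(o['wrist_force']).round(1),
      'T',(M.inv().apply(np.array(P)-o['eef_pos'])/.2).round(4),'A',((M.inv()*G).as_rotvec()/(np.pi/2)).round(4))
E
python3 -c "
from h import *
plan([.431,.0255,.16],0)
print(get_obs()['joints'].round(2))"
```

```text
at [ 0.2335 -0.5524  0.2216] yaw 22.9 w 0.0874 t 0.1 F [ 0.2 -0.5  0.4] T [ 2.0345 -2.2768  0.3123] A [-1.100e-03  2.000e-04  2.545e-01]
[-1.23  0.09  1.23  0.    1.82 -0.06]
```

Emit:
jog_arm:
  increments:
    - {"tx":0.25,"ty":-0.25,"tz":0,"ax":0,"ay":0,"az":0}
    - {"tx":0.5,"ty":-0.5,"tz":0,"ax":0,"ay":0,"az":0}
    - {"tx":0.85,"ty":-0.95,"tz":0,"ax":0,"ay":0,"az":0}
    - {"tx":0.85,"ty":-0.95,"tz":0,"ax":0,"ay":0,"az":0}
    - {"tx":0.85,"ty":-0.95,"tz":0,"ax":0,"ay":0,"az":0}
    - {"tx":0.85,"ty":-0.95,"tz":0,"ax":0,"ay":0,"az":0}

```text
clock: 0.7
eef_pos: [0.3174, -0.3076, 0.2231]
tool_rot: [-3.077, -0.631, -0.002]
wrist_force: [-0.1, -1.4, 0.2]
width: 0.0877
grasp_force: 0.0
```

Emit:
jog_arm:
  increments:
    - {"tx":0.25,"ty":-0.25,"tz":0,"ax":0,"ay":0,"az":0}
    - {"tx":0.5,"ty":-0.5,"tz":0,"ax":0,"ay":0,"az":0}
    - {"tx":0.85,"ty":-0.95,"tz":0,"ax":0,"ay":0,"az":0}
    - {"tx":0.85,"ty":-0.95,"tz":0,"ax":0,"ay":0,"az":0}
    - {"tx":0.85,"ty":-0.95,"tz":0,"ax":0,"ay":0,"az":0}
    - {"tx":0.85,"ty":-0.95,"tz":0,"ax":0,"ay":0,"az":0}

```text
clock: 1.3
eef_pos: [0.3997, -0.0662, 0.2224]
tool_rot: [-3.075, -0.634, -0.001]
wrist_force: [0.6, -1.0, -0.7]
width: 0.088
grasp_force: 0.0
```

```bash
python3 -c "
from h import *
plan([.431,.0255,.21],0)
d=grab('wrist');print(d['mount'].round(3) if hasattr(d['mount'],'round') else d['mount'],d['fx'])"
```

```text
at [ 0.3997 -0.0662  0.2224] yaw 23.3 w 0.088 t 1.3 F [ 0.6 -1.  -0.7] T [ 0.3251 -0.3589  0.0625] A [-9.00e-04 -2.00e-04  2.59e-01]
[[ 0.002  0.955  0.297  0.082]
 [ 1.    -0.002 -0.001 -0.   ]
 [-0.     0.297 -0.955 -0.162]
 [ 0.     0.     0.     1.   ]] 268.20457125759947
```

Emit:
jog_arm:
  increments:
    - {"tx":0.15,"ty":-0.15,"tz":0.0,"ax":0,"ay":0,"az":0.09}
    - {"tx":0.32,"ty":-0.36,"tz":0.06,"ax":0,"ay":0,"az":0.18}
    - {"tx":0.32,"ty":-0.36,"tz":0.06,"ax":0,"ay":0,"az":0.259}
    - {"tx":0.32,"ty":-0.36,"tz":0.06,"ax":0,"ay":0,"az":0.259}
    - {"tx":0.32,"ty":-0.36,"tz":0.06,"ax":0,"ay":0,"az":0.259}

```text
clock: 1.85
eef_pos: [0.4297, 0.0193, 0.2104]
tool_rot: [3.141, -0.007, -0.001]
wrist_force: [0.2, -0.6, 0.6]
width: 0.0881
grasp_force: 0.0
```

```bash
cat > w.py <<'E'
from m import *
import sys
d=grab('wrist');pickle.dump(d,open('w.pkl','wb'))
def comps(d,mn=60):
  for c in('red','green'):
    k,l,s,ce=cv2.connectedComponentsWithStats(masks(d['image'],c))
    for i in range(1,k):
        if s[i,4]>mn:
            cnt=max(cv2.findContours((l==i).astype(np.uint8),0,1)[0],key=cv2.contourArea);r=cv2.minAreaRect(cnt)
            print(c,s[i].tolist(),ce[i].round(1),'z75',onz(d,*ce[i],.075)[:2].round(4),'rect16',onz(d,*r[0],.016)[:2].round(4),np.round(r[1],0),round(r[2]))
comps(d)
cv2.imwrite(sys.argv[1],d['image'][:,:,::-1])
E
python3 w.py pics/w1.png; python3 -c "
from h import *
plan([.431,.0255,.05],0)"
```

```text
red [25, 83, 32, 22, 542] [40.6 93.4] z75 [0.5312 0.2491] rect16 [0.535  0.2949] [21. 31.] 90
red [154, 146, 48, 45, 536] [177.9 168.9] z75 [0.4489 0.1098] rect16 [0.4373 0.1278] [37. 39.] 70
red [56, 156, 26, 20, 411] [ 68.5 165.7] z75 [0.4534 0.2348] rect16 [0.4421 0.2775] [19. 25.] 90
red [73, 209, 25, 22, 392] [ 85.1 219.8] z75 [0.387  0.2286] rect16 [0.3623 0.2704] [19. 24.] 63
green [0, 133, 47, 42, 738] [ 21.9 153.6] z75 [0.4677 0.2861] rect16 [0.4599 0.3393] [38. 43.] 79
green [242, 173, 20, 20, 314] [251.6 182.3] z75 [0.433  0.0267] rect16 [0.4171 0.0283] [19. 19.] 90
at [0.4298 0.0191 0.2107] yaw -0.3 w 0.0876 t 1.9 F [0.1 0.1 0.3] T [ 0.0061 -0.0326  0.8034] A [ 0.0005  0.0002 -0.0035]
```

View pics/w1.png

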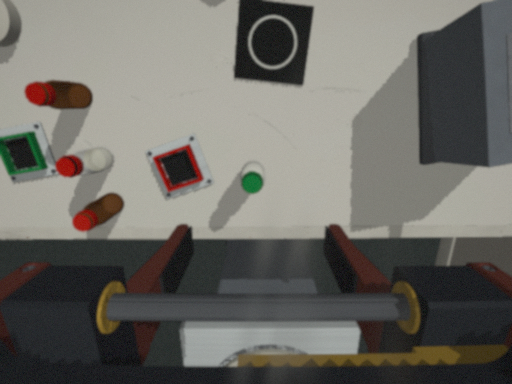

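The wrist view shows the green cap at (252,182), the red nest at (178,168), the green nest at (22,154), and the red bottle at (69,166) between the browns. All of it agrees with the other two views to 2–3 mm. I'll descend and grip the green bottle.

Emit:
jog_arm:
  increments:
    - {"tx":0.01,"ty":-0.032,"tz":0.2,"ax":0,"ay":0,"az":0}
    - {"tx":0.01,"ty":-0.032,"tz":0.4,"ax":0,"ay":0,"az":0}
    - {"tx":0.01,"ty":-0.032,"tz":0.6,"ax":0,"ay":0,"az":0}
    - {"tx":0.01,"ty":-0.032,"tz":0.8,"ax":0,"ay":0,"az":0}
    - {"tx":0.01,"ty":-0.032,"tz":0.9,"ax":0,"ay":0,"az":0}
    - {"tx":0.01,"ty":-0.032,"tz":0.95,"ax":0,"ay":0,"az":0}
    - {"tx":0.01,"ty":-0.032,"tz":0.95,"ax":0,"ay":0,"az":0}
    - {"tx":0.01,"ty":-0.032,"tz":0.95,"ax":0,"ay":0,"az":0}

```text
clock: 2.7
eef_pos: [0.4327, 0.0266, 0.0222]
tool_rot: [3.141, -0.012, 0.004]
wrist_force: [0.5, 0.2, -0.1]
width: 0.0879
grasp_force: 0.0
```

Emit:
jog_arm:
  increments:
    - {"tx":0,"ty":0,"tz":0,"ax":0,"ay":0,"az":0}
    - {"tx":0,"ty":0,"tz":0,"ax":0,"ay":0,"az":0}
    - {"tx":0,"ty":0,"tz":0,"ax":0,"ay":0,"az":0}
    - {"tx":0,"ty":0,"tz":0,"ax":0,"ay":0,"az":0}
    - {"tx":0,"ty":0,"tz":0,"ax":0,"ay":0,"az":0}
    - {"tx":0,"ty":0,"tz":0,"ax":0,"ay":0,"az":0}
    - {"tx":0,"ty":0,"tz":0,"ax":0,"ay":0,"az":0}
    - {"tx":0,"ty":0,"tz":0,"ax":0,"ay":0,"az":0}
    - {"tx":0,"ty":0,"tz":0,"ax":0,"ay":0,"az":0}
    - {"tx":0,"ty":0,"tz":0,"ax":0,"ay":0,"az":0}
  grip: -1
  squeeze: 12

```text
clock: 3.7
eef_pos: [0.4318, 0.0273, 0.0206]
tool_rot: [3.142, -0.011, -0.0]
wrist_force: [0.6, -0.9, -0.2]
width: 0.032
grasp_force: 12.0
```

Emit:
jog_arm:
  increments:
    - {"tx":0,"ty":0,"tz":-0.15,"ax":0,"ay":0,"az":0}
    - {"tx":0,"ty":0,"tz":-0.35,"ax":0,"ay":0,"az":0}
    - {"tx":0,"ty":0,"tz":-0.6,"ax":0,"ay":0,"az":0}
    - {"tx":0,"ty":-0.15,"tz":-0.6,"ax":0,"ay":0,"az":0}
    - {"tx":0,"ty":-0.35,"tz":-0.6,"ax":0,"ay":0,"az":0}
    - {"tx":0,"ty":-0.55,"tz":-0.6,"ax":0,"ay":0,"az":0}
    - {"tx":0,"ty":-0.75,"tz":-0.6,"ax":0,"ay":0,"az":0}
    - {"tx":0,"ty":-0.9,"tz":-0.6,"ax":0,"ay":0,"az":0}
    - {"tx":0,"ty":-1,"tz":-0.6,"ax":0,"ay":0,"az":0}
    - {"tx":0,"ty":-1,"tz":-0.6,"ax":0,"ay":0,"az":0}

```text
clock: 4.7
eef_pos: [0.4326, 0.2293, 0.1401]
tool_rot: [-3.141, 0.006, 0.002]
wrist_force: [0.5, -0.6, -1.4]
width: 0.0315
grasp_force: 12.0
```

```bash
python3 w.py pics/w2.png; python3 -c "
from h import *
plan([.459,.340,.145],0)"
```

```text
red [215, 72, 32, 34, 838] [230.2  88.5] z75 [0.5312 0.2513] rect16 [0.5356 0.2568] [33. 31.] 72
red [321, 155, 55, 56, 819] [348.1 181.9] z75 [0.4546 0.1506] rect16 [0.4388 0.1297] [45. 49.] 73
red [237, 170, 27, 27, 574] [249.9 183. ] z75 [0.4538 0.2366] rect16 [0.438  0.2384] [26. 26.] 90
green [123, 138, 58, 53, 892] [151.5 163.2] z75 [0.4716 0.3209] rect16 [0.4599 0.3446] [47. 51.] 80
green [231, 260, 52, 35, 1137] [255.  279.8] z75 [0.355  0.2327] rect16 [0.3181 0.232 ] [34. 51.] 89
at [0.4328 0.2279 0.1402] yaw -0.3 w 0.0323 t 4.75 F [ 0.1  0.  -0.9] T [ 0.1282 -0.561  -0.0246] A [ 0.0004  0.0006 -0.003 ]
```

View pics/w2.png

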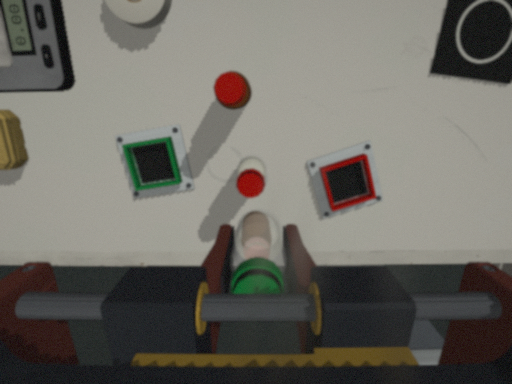

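Wrist view: the green bottle is held upright between the fingers, the green nest is at (152,163) and the red nest at (348,182). The red cap is at (250,183). I'll move above the green nest and refine its position from there.

Emit:
jog_arm:
  increments:
    - {"tx":0,"ty":-0.15,"tz":-0.02,"ax":0,"ay":0,"az":0}
    - {"tx":0.06,"ty":-0.35,"tz":-0.02,"ax":0,"ay":0,"az":0}
    - {"tx":0.13,"ty":-0.5,"tz":-0.02,"ax":0,"ay":0,"az":0}
    - {"tx":0.13,"ty":-0.57,"tz":-0.02,"ax":0,"ay":0,"az":0}
    - {"tx":0.13,"ty":-0.57,"tz":-0.02,"ax":0,"ay":0,"az":0}
    - {"tx":0.13,"ty":-0.57,"tz":-0.02,"ax":0,"ay":0,"az":0}

```text
clock: 5.35
eef_pos: [0.4598, 0.3398, 0.1445]
tool_rot: [3.14, -0.012, -0.001]
wrist_force: [-0.3, -0.1, -0.1]
width: 0.0321
grasp_force: 12.0
```

```bash
python3 w.py pics/w3.png|grep green; python3 -c "
from h import *
plan([.459,.3425,.028],0)
d=grab('wrist');print(proj(d,[.459,.3425,.016]))"
```

```text
green [227, 161, 47, 50, 523] [246.8 183.8] z75 [0.4791 0.3497] rect16 [0.4606 0.3469] [44. 45.] 81
green [230, 259, 54, 36, 1110] [255.1 279.9] z75 [0.3791 0.3433] rect16 [0.3431 0.3428] [35. 53.] 88
at [0.4599 0.3396 0.1448] yaw -0.5 w 0.032 t 5.4 F [-0.8 -0.1 -0.6] T [-0.0046 -0.0147  0.5838] A [ 0.0005  0.     -0.0051]
[255.57417511 187.46745678]
```

Run:
```python
from h import *
from m import masks
d=pickle.load(open('w.pkl','rb'));print(d['obs']['eef_pos'])
print('cap',onz(d,255.1,279.9,.198))
im=d['image'];cv2.imwrite('pics/c3.png',cv2.resize(im[130:310,180:340,::-1],(533,600),interpolation=3))
# white/grey foot plate
T=pickle.load(open('top.pkl','rb'))
for nm,(u,v),c in(('g',(154,222),'green'),('r',(224,230),'red')):
    m=masks(T['image'],c);ys,xs=np.nonzero(m);k=(abs(xs-u)<14)&(abs(ys-v)<14)
    r=cv2.minAreaRect(np.c_[xs[k],ys[k]].astype(np.float32));print(nm,r,onz(T,*r[0],.016))
```

```text
[0.45981469 0.33976048 0.14450809]
cap [0.46542219 0.34136932 0.198     ]
g ((153.6216278076172, 222.229736328125), (14.79590892791748, 15.617903709411621), 80.53767395019531) [0.45821216 0.34333256 0.016     ]
r ((224.3000030517578, 229.40000915527344), (14.23024845123291, 14.862703323364258), 71.56504821777344) [0.43526576 0.12773553 0.016     ]
```

View pics/c3.png

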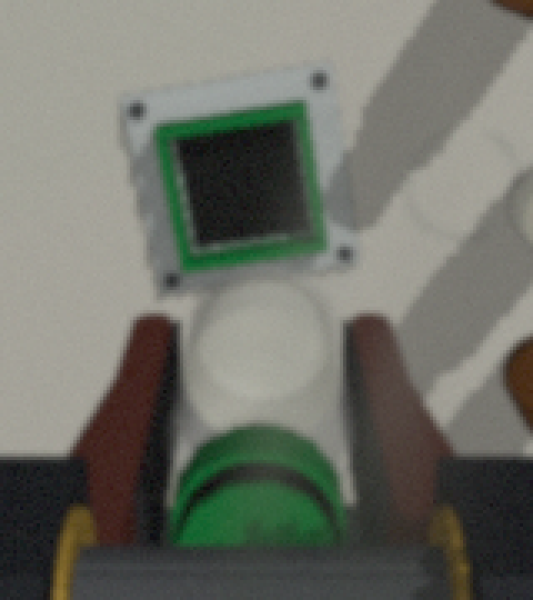

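Crop: the nest's outer walls are intact at crop (240,187), with the bottle upright in the grip. I'll lower it with a small shift of +y and −x.

Emit:
jog_arm:
  increments:
    - {"tx":-0.004,"ty":-0.024,"tz":0.1,"ax":0,"ay":0,"az":0}
    - {"tx":-0.004,"ty":-0.024,"tz":0.25,"ax":0,"ay":0,"az":0}
    - {"tx":-0.004,"ty":-0.024,"tz":0.4,"ax":0,"ay":0,"az":0}
    - {"tx":-0.004,"ty":-0.024,"tz":0.5,"ax":0,"ay":0,"az":0}
    - {"tx":-0.004,"ty":-0.024,"tz":0.55,"ax":0,"ay":0,"az":0}
    - {"tx":-0.004,"ty":-0.024,"tz":0.585,"ax":0,"ay":0,"az":0}
    - {"tx":-0.004,"ty":-0.024,"tz":0.592,"ax":0,"ay":0,"az":0}
    - {"tx":-0.004,"ty":-0.024,"tz":0.592,"ax":0,"ay":0,"az":0}
    - {"tx":-0.004,"ty":-0.024,"tz":0.592,"ax":0,"ay":0,"az":0}

```text
clock: 6.35
eef_pos: [0.4599, 0.3463, 0.0276]
tool_rot: [-3.14, 0.011, -0.003]
wrist_force: [0.2, -0.0, -0.6]
width: 0.032
grasp_force: 12.0
```

Emit:
jog_arm:
  increments:
    - {"tx":0,"ty":0,"tz":0.005,"ax":0,"ay":0,"az":0}
    - {"tx":0,"ty":0,"tz":0.005,"ax":0,"ay":0,"az":0}
    - {"tx":0,"ty":0,"tz":0.005,"ax":0,"ay":0,"az":0}
    - {"tx":0,"ty":0,"tz":0.005,"ax":0,"ay":0,"az":0}
  grip: 0.7

```text
clock: 6.75
eef_pos: [0.4593, 0.346, 0.0254]
tool_rot: [-3.141, 0.011, -0.0]
wrist_force: [0.3, 0.3, -0.7]
width: 0.0608
grasp_force: 0.0
```

Emit:
jog_arm:
  increments:
    - {"tx":0,"ty":0,"tz":-0.1,"ax":0,"ay":0,"az":0}
    - {"tx":0,"ty":0,"tz":-0.3,"ax":0,"ay":0,"az":0}
    - {"tx":0,"ty":0,"tz":-0.55,"ax":0,"ay":0,"az":0}
    - {"tx":0,"ty":0.1,"tz":-0.7,"ax":0,"ay":0,"az":0}
    - {"tx":0,"ty":0.3,"tz":-0.7,"ax":0,"ay":0,"az":0}
    - {"tx":-0.04,"ty":0.55,"tz":-0.7,"ax":0,"ay":0,"az":0}
    - {"tx":-0.04,"ty":0.55,"tz":-0.7,"ax":0,"ay":0,"az":0}
    - {"tx":-0.04,"ty":0.55,"tz":-0.7,"ax":0,"ay":0,"az":0}
    - {"tx":-0.04,"ty":0.55,"tz":-0.7,"ax":0,"ay":0,"az":0}
  grip: 1

```text
clock: 7.65
eef_pos: [0.4506, 0.2366, 0.1654]
tool_rot: [-3.141, 0.011, -0.0]
wrist_force: [-0.5, 0.3, 0.2]
width: 0.0879
grasp_force: 0.0
```

```bash
python3 w.py pics/w4.png; python3 -c "
from h import *
plan([.4525,.2355,.02],0)"
```

```text
red [227, 97, 29, 30, 658] [240.8 111.4] z75 [0.5319 0.252 ] rect16 [0.5317 0.2554] [29. 28.] 45
red [321, 166, 50, 51, 702] [345.8 191.2] z75 [0.4564 0.1505] rect16 [0.4389 0.13  ] [40. 44.] 72
red [247, 182, 23, 24, 430] [257.6 194. ] z75 [0.454  0.2372] rect16 [0.4363 0.237 ] [23. 22.] 90
red [253, 246, 21, 21, 278] [262.9 257. ] z75 [0.3838 0.232 ] rect16 [0.3491 0.2322] [22. 17.] 16
green [142, 151, 51, 46, 523] [173. 170.] z75 [0.4785 0.3183] rect16 [0.46   0.3452] [42. 46.] 80
green [133, 176, 27, 26, 534] [146.3 188.5] z75 [0.4601 0.3465] rect16 [0.4433 0.3727] [25. 26.] 90
at [0.4505 0.2368 0.1653] yaw -0.3 w 0.088 t 7.7 F [ 0.2 -0.6  0.5] T [0.0098 0.0069 0.7263] A [-0.0003 -0.     -0.0039]
```

View pics/w4.png

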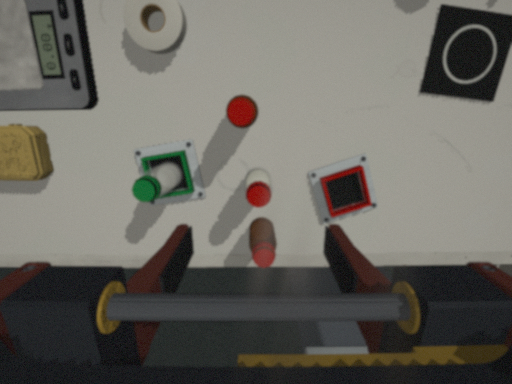

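The green bottle stands in the green nest: cap at (.460,.3465) against the nest at (.460,.345). The red cap is at (258,194). I'll descend on the red bottle.

Emit:
jog_arm:
  increments:
    - {"tx":0.012,"ty":0.003,"tz":0.2,"ax":0,"ay":0,"az":0}
    - {"tx":0.012,"ty":0.003,"tz":0.4,"ax":0,"ay":0,"az":0}
    - {"tx":0.012,"ty":0.003,"tz":0.6,"ax":0,"ay":0,"az":0}
    - {"tx":0.012,"ty":0.003,"tz":0.7,"ax":0,"ay":0,"az":0}
    - {"tx":0.012,"ty":0.003,"tz":0.725,"ax":0,"ay":0,"az":0}
    - {"tx":0.012,"ty":0.003,"tz":0.725,"ax":0,"ay":0,"az":0}

```text
clock: 8.3
eef_pos: [0.4525, 0.236, 0.0197]
tool_rot: [3.141, -0.009, -0.002]
wrist_force: [0.8, 0.3, 0.3]
width: 0.0877
grasp_force: 0.0
```

Emit:
jog_arm:
  increments:
    - {"tx":0,"ty":0,"tz":0,"ax":0,"ay":0,"az":0}
    - {"tx":0,"ty":0,"tz":0,"ax":0,"ay":0,"az":0}
    - {"tx":0,"ty":0,"tz":0,"ax":0,"ay":0,"az":0}
    - {"tx":0,"ty":0,"tz":0,"ax":0,"ay":0,"az":0}
    - {"tx":0,"ty":0,"tz":0,"ax":0,"ay":0,"az":0}
    - {"tx":0,"ty":0,"tz":0,"ax":0,"ay":0,"az":0}
    - {"tx":0,"ty":0,"tz":0,"ax":0,"ay":0,"az":0}
    - {"tx":0,"ty":0,"tz":0,"ax":0,"ay":0,"az":0}
    - {"tx":0,"ty":0,"tz":0,"ax":0,"ay":0,"az":0}
    - {"tx":0,"ty":0,"tz":0,"ax":0,"ay":0,"az":0}
  grip: -1

```text
clock: 9.3
eef_pos: [0.4529, 0.2353, 0.0202]
tool_rot: [3.142, -0.011, -0.0]
wrist_force: [0.2, -0.4, -0.4]
width: 0.0317
grasp_force: 12.0
```

```bash
python3 -c "
from h import *
plan([.437,.1285,.16],0)"
```

```text
at [0.4529 0.2353 0.0202] yaw -0.4 w 0.0317 t 9.3 F [ 0.2 -0.4 -0.4] T [-0.0756  0.5348 -0.6989] A [ 0.      0.     -0.0045]
```

Emit:
jog_arm:
  increments:
    - {"tx":0,"ty":0,"tz":-0.1,"ax":0,"ay":0,"az":0}
    - {"tx":0,"ty":0,"tz":-0.3,"ax":0,"ay":0,"az":0}
    - {"tx":0,"ty":0,"tz":-0.45,"ax":0,"ay":0,"az":0}
    - {"tx":-0.02,"ty":0.1,"tz":-0.45,"ax":0,"ay":0,"az":0}
    - {"tx":-0.05,"ty":0.3,"tz":-0.45,"ax":0,"ay":0,"az":0}
    - {"tx":-0.076,"ty":0.45,"tz":-0.45,"ax":0,"ay":0,"az":0}
    - {"tx":-0.076,"ty":0.535,"tz":-0.45,"ax":0,"ay":0,"az":0}
    - {"tx":-0.076,"ty":0.535,"tz":-0.45,"ax":0,"ay":0,"az":0}
    - {"tx":-0.076,"ty":0.535,"tz":-0.45,"ax":0,"ay":0,"az":0}

```text
clock: 10.2
eef_pos: [0.4369, 0.1286, 0.1102]
tool_rot: [-3.141, 0.013, -0.0]
wrist_force: [0.1, 0.7, 0.2]
width: 0.0317
grasp_force: 12.0
```

```bash
python3 w.py pics/w5.png; python3 -c "
from h import *
d=pickle.load(open('w.pkl','rb'))
plan([.437,.1285,.026],0)
print(onz(d,255,279.9,d['obs']['eef_pos'][2]+.0535))"
```

```text
red [62, 76, 44, 36, 1177] [82.9 93.4] z75 [0.5316 0.2505] rect16 [0.5355 0.2866] [35. 43.] 90
red [226, 164, 51, 54, 429] [245.  183.1] z75 [0.4661 0.1385] rect16 [0.4436 0.1311] [41. 50.] 69
red [274, 180, 15, 35, 92] [281.9 202.4] z75 [0.4504 0.1103] rect16 [0.4351 0.1046] [14. 34.] 5
red [126, 257, 30, 16, 192] [141.5 262.3] z75 [0.3978 0.2271] rect16 [0.3613 0.2593] [13. 30.] 78
red [234, 262, 48, 32, 794] [255.1 282.1] z75 [0.3781 0.1317] rect16 [0.3421 0.1301] [31. 47.] 90
red [263, 263, 22, 20, 167] [274.1 271.2] z75 [0.3889 0.1156] rect16 [0.3494 0.11  ] [25. 10.] 33
green [9, 147, 70, 57, 920] [ 52.5 172.7] z75 [0.4753 0.2853] rect16 [0.4598 0.3422] [51. 61.] 79
at [0.4369 0.1291 0.1102] yaw -0.4 w 0.0318 t 10.25 F [ 1.  -0.2 -1.9] T [0.0005 0.003  0.4208] A [-0.0003  0.0001 -0.0044]
[0.44251686 0.13020331 0.16370852]
```

Emit:
jog_arm:
  increments:
    - {"tx":0,"ty":0.002,"tz":0.1,"ax":0,"ay":0,"az":0}
    - {"tx":0,"ty":0.002,"tz":0.22,"ax":0,"ay":0,"az":0}
    - {"tx":0,"ty":0.002,"tz":0.32,"ax":0,"ay":0,"az":0}
    - {"tx":0,"ty":0.002,"tz":0.38,"ax":0,"ay":0,"az":0}
    - {"tx":0,"ty":0.002,"tz":0.41,"ax":0,"ay":0,"az":0}
    - {"tx":0,"ty":0.002,"tz":0.418,"ax":0,"ay":0,"az":0}
    - {"tx":0,"ty":0.002,"tz":0.418,"ax":0,"ay":0,"az":0}
    - {"tx":0,"ty":0.002,"tz":0.418,"ax":0,"ay":0,"az":0}

```text
clock: 11.05
eef_pos: [0.4376, 0.1283, 0.0277]
tool_rot: [-3.141, 0.011, -0.003]
wrist_force: [0.7, -0.9, -0.8]
width: 0.0321
grasp_force: 12.0
```

Emit:
jog_arm:
  increments:
    - {"tx":0,"ty":0,"tz":0.007,"ax":0,"ay":0,"az":0}
    - {"tx":0,"ty":0,"tz":0.007,"ax":0,"ay":0,"az":0}
    - {"tx":0,"ty":0,"tz":0.007,"ax":0,"ay":0,"az":0}
    - {"tx":0,"ty":0,"tz":0.007,"ax":0,"ay":0,"az":0}
  grip: 0.7

```text
clock: 11.45
eef_pos: [0.437, 0.128, 0.0255]
tool_rot: [-3.141, 0.011, -0.001]
wrist_force: [-1.1, 0.0, -0.1]
width: 0.0604
grasp_force: 0.0
```

Emit:
jog_arm:
  increments:
    - {"tx":0,"ty":0,"tz":-0.1,"ax":0,"ay":0,"az":0}
    - {"tx":0,"ty":0,"tz":-0.3,"ax":0,"ay":0,"az":0}
    - {"tx":0,"ty":0,"tz":-0.55,"ax":0,"ay":0,"az":0}
    - {"tx":0,"ty":0,"tz":-0.75,"ax":0,"ay":0,"az":0}
    - {"tx":0,"ty":0.15,"tz":-0.95,"ax":0,"ay":0,"az":0}
    - {"tx":0,"ty":0.4,"tz":-1,"ax":0,"ay":0,"az":0}
    - {"tx":0,"ty":0.6,"tz":-1,"ax":0,"ay":0,"az":0}
    - {"tx":-0.1,"ty":0.8,"tz":-1,"ax":0,"ay":0,"az":0}
    - {"tx":-0.2,"ty":1,"tz":-1,"ax":0,"ay":0,"az":0}
    - {"tx":-0.2,"ty":1,"tz":-1,"ax":0,"ay":0,"az":0}

```text
clock: 12.45
eef_pos: [0.3939, -0.0755, 0.2257]
tool_rot: [3.14, -0.022, 0.001]
wrist_force: [-0.2, -0.3, 0.4]
width: 0.0744
grasp_force: 0.0
```

```bash
python3 w.py pics/w6.png; python3 -c "
from h import *
plan([.437,.1285,.026],0)
# box estimate from the top crop: hood top corners (crop px /6.625 + offset), z=.102
d=pickle.load(open('top.pkl','rb'))
P=[onz(d,310+u/6.625,150+v/6.625,z)[:2].round(4) for u,v,z in((138,122,.102),(380,75,.102),(470,402,.102),(222,448,.102),(365,525,.084),(165,508,.012),(92,180,.012))]
print(P)"
```

```text
red [86, 120, 50, 46, 387] [117.4 140. ] z75 [0.446  0.0863] rect16 [0.4375 0.1266] [40. 36.] 65
red [70, 139, 25, 19, 396] [ 81.9 147.8] z75 [0.4378 0.13  ] rect16 [0.4305 0.1687] [18. 24.] 90
red [0, 181, 28, 20, 381] [ 13.2 191.1] z75 [0.3863 0.2284] rect16 [0.3693 0.2862] [18. 27.] 74
at [ 0.3949 -0.0735  0.2256] yaw -0.7 w 0.0748 t 12.5 F [ 0.6  0.5 -0.3] T [ 0.1971 -1.013   0.998 ] A [ 0.0002 -0.0007 -0.0078]
[array([ 0.6015, -0.183 ]), array([ 0.6223, -0.2912]), array([ 0.4782, -0.3218]), array([ 0.4598, -0.2128]), array([ 0.4273, -0.2788]), array([ 0.4404, -0.2092]), array([ 0.5949, -0.1814])]
```

View pics/w6.png

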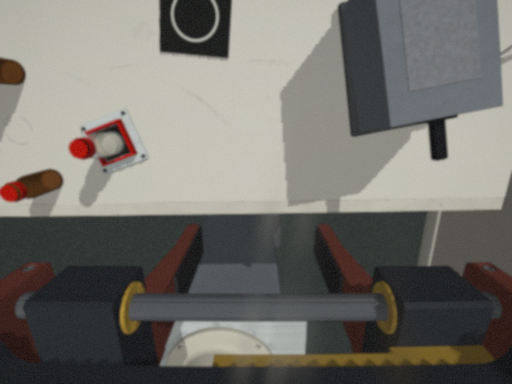

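The wrist view shows the red bottle in the red nest: cap at (82,148), nest at (117,140). The hood's front edge runs from (389,125) to (501,104), the tab end is at about (439,158), and the plate's front-left corner is at (351,135). I'll solve for the box position, yaw and flap angle from these corner points across the three views.

```bash
cat > box.py <<'E'
from h import *
from scipy.optimize import least_squares
def model(p):
    cx,cy,yaw,th=p;c,s=np.cos(yaw),np.sin(yaw)
    def W(x,y,z):return np.array([cx+c*x-s*y,cy+s*x+c*y,z])
    def F(x,y,z): # flap coords relative to hinge, shut
        return W(75+x*np.cos(th)+z*np.sin(th) if 0 else .075+x*np.cos(th)+z*np.sin(th),y,.014-x*np.sin(th)+z*np.cos(th))
    return W,F
if __name__=='__main__':
    D={n:pickle.load(open(n+'.pkl','rb')) for n in('top','scene','w')}
    k=1/1.5625;t=lambda u,v:(310+u/6.625-.42,150+v/6.625-.42);s=lambda u,v:(u*k-.2,v*k-.2)
    FL=('F',-.15,.056,.088);FR=('F',-.15,-.056,.088);BL=('F',0,.056,.088);BR=('F',0,-.056,.088);TE=('F',-.194,0,.076);PL=('W',-.083,.059,.012)
    obs=[('top',t(138,122),BL),('top',t(380,75),BR),('top',t(470,402),FR),('top',t(222,448),FL),('top',t(362,530),TE),('top',t(165,508),PL),
     ('scene',s(434,461),FL),('scene',s(525,398),BL),('scene',s(595,461),BR),('scene',s(422,503),PL),
     ('w',(389,126),FL),('w',(501,104),FR),('w',(439,159),TE),('w',(351,136),PL)]
    def res(p):
        W,F=model(p);r=[]
        for n,uv,q in obs: r+=list(proj(D[n],(F if q[0]=='F' else W)(*q[1:]))-uv)
        return r
    z=least_squares(res,[.535,-.252,.2,.05],loss='soft_l1',f_scale=1.5);p=z.x;W,F=model(p)
    print(p.round(4));
    for o,r in zip(obs,np.array(res(p)).reshape(-1,2).round(1)):print(o[0],o[2],r)
    print('tab',F(-.18,0,.07).round(4),'end',F(-.194,0,.07).round(4),'hinge',W(.075,0,.014).round(4),'socket',W(-.025,0,.012).round(4))
    np.save('box.npy',p)
E
python3 box.py
```

```text
[ 0.5344 -0.2503  0.1748  0.0878]
top ('F', 0, 0.056, 0.088) [-0.5 -1.1]
top ('F', 0, -0.056, 0.088) [ 0.2 -0.7]
top ('F', -0.15, -0.056, 0.088) [ 0.4 -0.1]
top ('F', -0.15, 0.056, 0.088) [-0.5  0.3]
top ('F', -0.194, 0, 0.076) [0.3 0.3]
top ('W', -0.083, 0.059, 0.012) [-0.4 -0.2]
scene ('F', -0.15, 0.056, 0.088) [ 0.8 -1.7]
scene ('F', 0, 0.056, 0.088) [ 0.3 -3.1]
scene ('F', 0, -0.056, 0.088) [ 2.4 -2.1]
scene ('W', -0.083, 0.059, 0.012) [-0.1  0.7]
w ('F', -0.15, 0.056, 0.088) [-0.1  1.1]
w ('F', -0.15, -0.056, 0.088) [-0.4  2.6]
w ('F', -0.194, 0, 0.076) [0.4 0.5]
w ('W', -0.083, 0.059, 0.012) [ 1.5 -0.9]
tab [ 0.4377 -0.2673  0.0995] end [ 0.424  -0.2698  0.1007] hinge [ 0.6082 -0.2372  0.014 ] socket [ 0.5098 -0.2546  0.012 ]
```

```bash
python3 -c "
from h import *
plan([.4377,-.2673,.20],.175)"
```

```text
at [ 0.3949 -0.0735  0.2256] yaw -0.7 w 0.0748 t 12.5 F [ 0.6  0.5 -0.3] T [0.2258 0.9662 0.1287] A [ 0.0003 -0.0006 -0.1192]
```

Emit:
jog_arm:
  increments:
    - {"tx":0.0,"ty":0.2,"tz":0.0,"ax":0,"ay":0,"az":-0.03}
    - {"tx":0.05,"ty":0.4,"tz":0.0,"ax":0,"ay":0,"az":-0.08}
    - {"tx":0.1,"ty":0.6,"tz":0.05,"ax":0,"ay":0,"az":-0.12}
    - {"tx":0.2,"ty":0.8,"tz":0.1,"ax":0,"ay":0,"az":-0.12}
    - {"tx":0.226,"ty":0.966,"tz":0.129,"ax":0,"ay":0,"az":-0.12}
    - {"tx":0.226,"ty":0.966,"tz":0.129,"ax":0,"ay":0,"az":-0.12}
    - {"tx":0.226,"ty":0.966,"tz":0.129,"ax":0,"ay":0,"az":-0.12}
  grip: 0.0

```text
clock: 13.2
eef_pos: [0.44, -0.2643, 0.1987]
tool_rot: [-3.127, -0.285, 0.001]
wrist_force: [1.1, 0.4, -0.9]
width: 0.0442
grasp_force: 0.0
```

Run:
```python
from h import *
from box import model
d=grab('wrist');pickle.dump(d,open('wt.pkl','wb'));W,F=model(np.load('box.npy'))
for q in((-.194,0,.076),(-.194,.007,.076),(-.15,0,.076),(-.15,.056,.088),(-.15,-.056,.088)):print(q,proj(d,F(*q)).round(1))
print('plate',proj(d,W(-.083,.059,.012)).round(1),proj(d,W(-.083,-.059,.012)).round(1))
plan([.4377,-.2673,.0805],.175)
cv2.imwrite('pics/wt.png',d['image'][:,:,::-1])
```

```text
(-0.194, 0, 0.076) [260.9 211.9]
(-0.194, 0.007, 0.076) [254.  211.8]
(-0.15, 0, 0.076) [261.4 168.5]
(-0.15, 0.056, 0.088) [201.6 169.6]
(-0.15, -0.056, 0.088) [321.5 170.6]
plate [215.8 165.3] [305.3 166.1]
at [ 0.44   -0.2638  0.1994] yaw 10.5 w 0.044 t 13.25 F [-0.8 -0.1  0.8] T [-0.0144  0.0155  0.5946] A [-0.0006 -0.      0.0049]
```

View pics/wt.png

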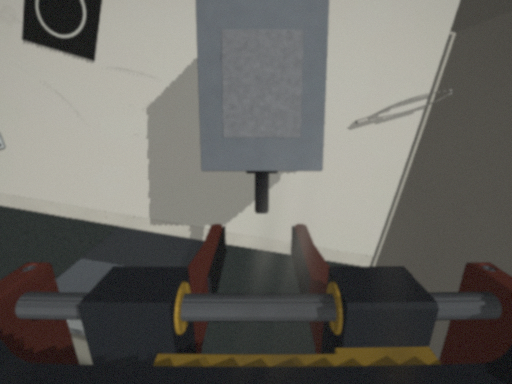

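The tenth picture shows the tab end at (262,213) and the hood's front edge along row 171, from column 202 to 323. Both are within 2 px of the prediction. I'll descend and pinch the tab.

Emit:
jog_arm:
  increments:
    - {"tx":-0.014,"ty":0.018,"tz":0.15,"ax":0,"ay":0,"az":0}
    - {"tx":-0.014,"ty":0.018,"tz":0.3,"ax":0,"ay":0,"az":0}
    - {"tx":-0.014,"ty":0.018,"tz":0.45,"ax":0,"ay":0,"az":0}
    - {"tx":-0.014,"ty":0.018,"tz":0.55,"ax":0,"ay":0,"az":0}
    - {"tx":-0.014,"ty":0.018,"tz":0.595,"ax":0,"ay":0,"az":0}
    - {"tx":-0.014,"ty":0.018,"tz":0.595,"ax":0,"ay":0,"az":0}
    - {"tx":-0.014,"ty":0.018,"tz":0.595,"ax":0,"ay":0,"az":0}

```text
clock: 13.95
eef_pos: [0.438, -0.2689, 0.0821]
tool_rot: [3.127, 0.286, 0.003]
wrist_force: [-0.4, 0.5, 0.5]
width: 0.0439
grasp_force: 0.0
```

Emit:
jog_arm:
  increments:
    - {"tx":0,"ty":0,"tz":0,"ax":0,"ay":0,"az":0}
    - {"tx":0,"ty":0,"tz":0,"ax":0,"ay":0,"az":0}
    - {"tx":0,"ty":0,"tz":0,"ax":0,"ay":0,"az":0}
    - {"tx":0,"ty":0,"tz":0,"ax":0,"ay":0,"az":0}
    - {"tx":0,"ty":0,"tz":0,"ax":0,"ay":0,"az":0}
    - {"tx":0,"ty":0,"tz":0,"ax":0,"ay":0,"az":0}
    - {"tx":0,"ty":0,"tz":0,"ax":0,"ay":0,"az":0}
  grip: -1
  squeeze: 20

```text
clock: 14.65
eef_pos: [0.4368, -0.268, 0.0803]
tool_rot: [-3.126, -0.285, 0.002]
wrist_force: [-2.4, 4.7, 1.9]
width: 0.0136
grasp_force: 20.0
```

Run:
```python
from h import *
plan([.4377,-.2673,.0805],.175)
p=np.load('box.npy');o=get_obs();M=R.from_rotvec(o['tool_rot'])
g=o['eef_pos']+M.apply([0,0,-.019])
ex=np.array([np.cos(p[2]),np.sin(p[2]),0]);h=np.array([p[0],p[1],.014])+.075*ex
v=g-h;a0=np.arctan2(v[2],-v@ex);r=np.hypot(v[2],v@ex);print('radius',r,'theta',a0-np.arctan2(.07,.18),'grasp',g)
for th in np.arange(.15,1.65,.15):
    a=np.arctan2(.07,.18)+th
    q=h+.193*(-np.cos(a)*ex+np.array([0,0,np.sin(a)]))
    print(round(th,2),q.round(4),(M.inv().apply(q-g)/.2).round(3))
```

```text
at [ 0.4368 -0.268   0.0803] yaw 10.4 w 0.0136 t 14.65 F [-2.4  4.7  1.9] T [ 0.005  -0.0026 -0.0009] A [-0.0019  0.0005  0.0044]
radius 0.19393009982678266 theta 0.08462077245868527 grasp [ 0.43684191 -0.26803901  0.09931416]
0.15 [ 0.4434 -0.2663  0.11  ] [ 0.034 -0.003 -0.054]
0.3 [ 0.4594 -0.2635  0.134 ] [ 0.115 -0.002 -0.173]
0.45 [ 0.4787 -0.2601  0.1552] [ 0.213 -0.002 -0.28 ]
0.6 [ 0.5009 -0.2562  0.1733] [ 0.326 -0.001 -0.37 ]
0.75 [ 0.5256 -0.2518  0.1878] [ 0.451 -0.001 -0.443]
0.9 [ 0.5521 -0.2471  0.1984] [ 0.585 -0.    -0.496]
1.05 [ 0.5799 -0.2422  0.2048] [ 0.726  0.001 -0.528]
1.2 [ 0.6083 -0.2372  0.207 ] [ 0.87   0.002 -0.539]
1.35 [ 0.6367 -0.2322  0.2048] [ 1.015  0.003 -0.528]
1.5 [ 0.6644 -0.2273  0.1984] [ 1.156  0.004 -0.496]
```

Emit:
jog_arm:
  increments:
    - {"tx":0.017,"ty":-0.002,"tz":-0.027,"ax":0,"ay":0,"az":0}
    - {"tx":0.034,"ty":-0.002,"tz":-0.054,"ax":0,"ay":0,"az":0}
    - {"tx":0.072,"ty":-0.002,"tz":-0.115,"ax":0,"ay":0,"az":0}
    - {"tx":0.115,"ty":-0.002,"tz":-0.173,"ax":0,"ay":0,"az":0}
    - {"tx":0.162,"ty":-0.002,"tz":-0.229,"ax":0,"ay":0,"az":0}
    - {"tx":0.213,"ty":-0.002,"tz":-0.28,"ax":0,"ay":0,"az":0}
    - {"tx":0.268,"ty":-0.001,"tz":-0.327,"ax":0,"ay":0,"az":0}
    - {"tx":0.326,"ty":-0.001,"tz":-0.37,"ax":0,"ay":0,"az":0}
    - {"tx":0.387,"ty":-0.001,"tz":-0.409,"ax":0,"ay":0,"az":0}
    - {"tx":0.451,"ty":-0.001,"tz":-0.443,"ax":0,"ay":0,"az":0}

```text
clock: 15.65
eef_pos: [0.5264, -0.2515, 0.1681]
tool_rot: [-3.126, -0.285, 0.002]
wrist_force: [-0.2, 3.5, -7.3]
width: 0.0136
grasp_force: 20.0
```

```bash
cat > arc.py <<'E'
from h import *
p=np.load('box.npy');o=get_obs();M=R.from_rotvec(o['tool_rot'])
g=o['eef_pos']+M.apply([0,0,-.019])
ex=np.array([np.cos(p[2]),np.sin(p[2]),0]);h=np.array([p[0],p[1],.014])+.075*ex
v=g-h;a0=np.arctan2(v[2],-v@ex);r=np.hypot(v[2],v@ex);print('radius',r,'theta',a0-np.arctan2(.07,.18),'grasp',g,'w',o['width'],o['wrist_force'].round(1))
for th in np.arange(.75,1.61,.1):
    a=np.arctan2(.07,.18)+th
    q=h+.193*(-np.cos(a)*ex+np.array([0,0,np.sin(a)]))
    print(round(th,2),q.round(4),(M.inv().apply(q-g)/.2).round(3))
E
python3 arc.py
```

```text
radius 0.19196413662880388 theta 0.7524675208317394 grasp [ 0.52644125 -0.25155003  0.18706694] w 0.013578905036247133 [-0.2  3.5 -7.3]
0.75 [ 0.5256 -0.2518  0.1878] [-0.004  0.001 -0.004]
0.85 [ 0.5431 -0.2487  0.1953] [ 0.084  0.001 -0.041]
0.95 [ 0.5612 -0.2455  0.201 ] [ 0.177  0.002 -0.07 ]
1.05 [ 0.5799 -0.2422  0.2048] [ 0.271  0.002 -0.089]
1.15 [ 0.5988 -0.2389  0.2068] [ 0.367  0.003 -0.099]
1.25 [ 0.6178 -0.2355  0.2068] [ 0.463  0.004 -0.099]
1.35 [ 0.6367 -0.2322  0.2048] [ 0.559  0.004 -0.09 ]
1.45 [ 0.6553 -0.2289  0.201 ] [ 0.654  0.005 -0.071]
1.55 [ 0.6734 -0.2257  0.1953] [ 0.746  0.006 -0.042]
```

Emit:
jog_arm:
  increments:
    - {"tx":0.084,"ty":0.001,"tz":-0.038,"ax":0,"ay":0,"az":0}
    - {"tx":0.177,"ty":0.002,"tz":-0.066,"ax":0,"ay":0,"az":0}
    - {"tx":0.271,"ty":0.002,"tz":-0.085,"ax":0,"ay":0,"az":0}
    - {"tx":0.367,"ty":0.003,"tz":-0.095,"ax":0,"ay":0,"az":0}
    - {"tx":0.463,"ty":0.004,"tz":-0.095,"ax":0,"ay":0,"az":0}
    - {"tx":0.559,"ty":0.004,"tz":-0.086,"ax":0,"ay":0,"az":0}
    - {"tx":0.654,"ty":0.005,"tz":-0.067,"ax":0,"ay":0,"az":0}
    - {"tx":0.71,"ty":0.006,"tz":-0.05,"ax":0,"ay":0,"az":0}
    - {"tx":0.73,"ty":0.006,"tz":-0.043,"ax":0,"ay":0,"az":0}
    - {"tx":0.73,"ty":0.006,"tz":-0.043,"ax":0,"ay":0,"az":0}

```text
clock: 16.65
eef_pos: [0.6709, -0.2251, 0.1772]
tool_rot: [-3.125, -0.288, 0.0]
wrist_force: [-1.5, 6.9, -2.4]
width: 0.0139
grasp_force: 20.0
```

```bash
python3 arc.py|head -1
```

```text
radius 0.19302894809817844 theta 1.5365254635617385 grasp [ 0.67086067 -0.22513908  0.19619545] w 0.013940398953929513 [-1.5  6.9 -2.4]
```

Emit:
jog_arm:
  increments:
    - {"tx":0,"ty":0,"tz":0,"ax":0,"ay":0,"az":0}
    - {"tx":0,"ty":0,"tz":0,"ax":0,"ay":0,"az":0}
    - {"tx":0,"ty":0,"tz":0,"ax":0,"ay":0,"az":0}
    - {"tx":0,"ty":0,"tz":0,"ax":0,"ay":0,"az":0}
  grip: 0.0

```text
clock: 17.05
eef_pos: [0.6698, -0.228, 0.178]
tool_rot: [3.128, 0.284, 0.001]
wrist_force: [-0.7, -0.2, 0.5]
width: 0.0419
grasp_force: 0.0
```

Emit:
jog_arm:
  increments:
    - {"tx":0,"ty":0,"tz":-0.1,"ax":0,"ay":0,"az":0}
    - {"tx":0,"ty":0,"tz":-0.25,"ax":0,"ay":0,"az":0}
    - {"tx":0,"ty":0,"tz":-0.32,"ax":0,"ay":0,"az":0}
    - {"tx":0,"ty":0,"tz":-0.32,"ax":0,"ay":0,"az":0}

```text
clock: 17.45
eef_pos: [0.6704, -0.2282, 0.2455]
tool_rot: [3.126, 0.284, 0.009]
wrist_force: [-0.6, 1.0, 1.0]
width: 0.0437
grasp_force: 0.0
```

Run:
```python
from h import *
plan([.5098,-.2546,.20],.175)
```

```text
at [ 0.6704 -0.2282  0.2455] yaw 10.4 w 0.0437 t 17.45 F [-0.6  1.   1. ] T [-0.8151 -0.0154  0.2233] A [ 0.0021 -0.0033  0.0038]
```

Emit:
jog_arm:
  increments:
    - {"tx":-0.2,"ty":-0.015,"tz":0,"ax":0,"ay":0,"az":0}
    - {"tx":-0.4,"ty":-0.015,"tz":0,"ax":0,"ay":0,"az":0}
    - {"tx":-0.6,"ty":-0.015,"tz":0,"ax":0,"ay":0,"az":0}
    - {"tx":-0.75,"ty":-0.015,"tz":0.1,"ax":0,"ay":0,"az":0}
    - {"tx":-0.815,"ty":-0.015,"tz":0.2,"ax":0,"ay":0,"az":0}
    - {"tx":-0.815,"ty":-0.015,"tz":0.2,"ax":0,"ay":0,"az":0}
    - {"tx":-0.815,"ty":-0.015,"tz":0.2,"ax":0,"ay":0,"az":0}
  grip: 0.6

```text
clock: 18.15
eef_pos: [0.5087, -0.2539, 0.201]
tool_rot: [-3.128, -0.284, 0.001]
wrist_force: [0.5, 1.0, -0.0]
width: 0.0702
grasp_force: 0.0
```

Run:
```python
from h import *
plan([.5098,-.2546,.05],.175)
d=grab('wrist');pickle.dump(d,open('wr.pkl','wb'))
h=cv2.cvtColor(d['image'],cv2.COLOR_RGB2HSV)
m=((h[...,0]>98)&(h[...,0]<130)&(h[...,1]>140)&(h[...,2]>50)).astype(np.uint8)
k,l,s,ce=cv2.connectedComponentsWithStats(m)
for i in range(1,k):
    if s[i,4]>40: print(s[i],ce[i],onz(d,*ce[i],.087)[:3])
print('pred',proj(d,[.5098,-.2546,.087]))
D=grab('top');print('top hood');h=cv2.cvtColor(D['image'],cv2.COLOR_RGB2HSV)
for n,c in(('green',(.459,.3445)),('red',(.437,.1285))):
    from m import masks
    k,l,s,ce=cv2.connectedComponentsWithStats(masks(D['image'],n))
    for i in range(1,k):
        if s[i,4]>15: print(n,s[i],onz(D,*ce[i],.08)[:2].round(4))
```

```text
at [ 0.5087 -0.2539  0.201 ] yaw 10.4 w 0.0702 t 18.15 F [ 0.5  1.  -0. ] T [0.0052 0.0051 0.7548] A [-0.0006  0.0005  0.0038]
[250 179  21  23 367] [259.98637602 189.80381471] [ 0.50968885 -0.25548339  0.087     ]
pred [259.19445016 189.56189647]
top hood
green [153 214  10  16  45] [0.4526 0.3092]
green [144 216   7   8  45] [0.4615 0.3439]
red [178 193   8   8  47] [0.5289 0.2471]
red [216 222  11   9  72] [0.4393 0.1309]
red [184 243   8   8  56] [0.384  0.2264]
```

The blue cap is at (260,190), which gives (.5097,-.2555) and matches the predicted socket. From the top view, both tagged bottles are still in their nests. I'll grip the reference bottle by its cap.

Emit:
jog_arm:
  increments:
    - {"tx":0.005,"ty":0.006,"tz":0.15,"ax":0,"ay":0,"az":0}
    - {"tx":0.005,"ty":0.006,"tz":0.35,"ax":0,"ay":0,"az":0}
    - {"tx":0.005,"ty":0.006,"tz":0.55,"ax":0,"ay":0,"az":0}
    - {"tx":0.005,"ty":0.006,"tz":0.65,"ax":0,"ay":0,"az":0}
    - {"tx":0.005,"ty":0.006,"tz":0.695,"ax":0,"ay":0,"az":0}
    - {"tx":0.005,"ty":0.006,"tz":0.695,"ax":0,"ay":0,"az":0}
    - {"tx":0.005,"ty":0.006,"tz":0.695,"ax":0,"ay":0,"az":0}

```text
clock: 18.95
eef_pos: [0.5114, -0.2554, 0.0646]
tool_rot: [3.127, 0.285, 0.004]
wrist_force: [-0.0, -1.0, 0.6]
width: 0.0704
grasp_force: 0.0
```

Emit:
jog_arm:
  increments:
    - {"tx":0,"ty":0,"tz":0,"ax":0,"ay":0,"az":0}
    - {"tx":0,"ty":0,"tz":0,"ax":0,"ay":0,"az":0}
    - {"tx":0,"ty":0,"tz":0,"ax":0,"ay":0,"az":0}
    - {"tx":0,"ty":0,"tz":0,"ax":0,"ay":0,"az":0}
    - {"tx":0,"ty":0,"tz":0,"ax":0,"ay":0,"az":0}
    - {"tx":0,"ty":0,"tz":0,"ax":0,"ay":0,"az":0}
    - {"tx":0,"ty":0,"tz":0,"ax":0,"ay":0,"az":0}
    - {"tx":0,"ty":0,"tz":0,"ax":0,"ay":0,"az":0}
    - {"tx":0,"ty":0,"tz":0,"ax":0,"ay":0,"az":0}
  grip: -1
  squeeze: 15

```text
clock: 19.85
eef_pos: [0.5101, -0.2551, 0.0627]
tool_rot: [3.129, 0.285, 0.0]
wrist_force: [-0.4, -0.4, 0.2]
width: 0.0284
grasp_force: 14.6
```

A width of 28 mm means the fingertips are on the tapering shoulder. I'll open, go down to the straight body just above the block, and grip again.

Emit:
jog_arm:
  increments:
    - {"tx":0,"ty":0,"tz":0,"ax":0,"ay":0,"az":0}
    - {"tx":0,"ty":0,"tz":0,"ax":0,"ay":0,"az":0}
    - {"tx":0,"ty":0,"tz":0,"ax":0,"ay":0,"az":0}
    - {"tx":0,"ty":0,"tz":0.05,"ax":0,"ay":0,"az":0}
    - {"tx":0,"ty":0,"tz":0.1,"ax":0,"ay":0,"az":0}
    - {"tx":0,"ty":0,"tz":0.113,"ax":0,"ay":0,"az":0}
    - {"tx":0,"ty":0,"tz":0.113,"ax":0,"ay":0,"az":0}
    - {"tx":0,"ty":0,"tz":0.113,"ax":0,"ay":0,"az":0}
  grip: 0.2

```text
clock: 20.65
eef_pos: [0.51, -0.255, 0.0399]
tool_rot: [-3.129, -0.285, 0.0]
wrist_force: [-0.4, 0.1, 0.5]
width: 0.0528
grasp_force: 0.0
```

Emit:
jog_arm:
  increments:
    - {"tx":0,"ty":0,"tz":0,"ax":0,"ay":0,"az":0}
    - {"tx":0,"ty":0,"tz":0,"ax":0,"ay":0,"az":0}
    - {"tx":0,"ty":0,"tz":0,"ax":0,"ay":0,"az":0}
    - {"tx":0,"ty":0,"tz":0,"ax":0,"ay":0,"az":0}
    - {"tx":0,"ty":0,"tz":0,"ax":0,"ay":0,"az":0}
    - {"tx":0,"ty":0,"tz":0,"ax":0,"ay":0,"az":0}
    - {"tx":0,"ty":0,"tz":0,"ax":0,"ay":0,"az":0}
  grip: -1
  squeeze: 12

```text
clock: 21.35
eef_pos: [0.5103, -0.2551, 0.0404]
tool_rot: [3.128, 0.285, 0.001]
wrist_force: [-0.3, 0.5, 2.6]
width: 0.0315
grasp_force: 12.0
```

Emit:
jog_arm:
  increments:
    - {"tx":0,"ty":0,"tz":-0.04,"ax":0,"ay":0,"az":0}
    - {"tx":0,"ty":0,"tz":-0.08,"ax":0,"ay":0,"az":0}
    - {"tx":0,"ty":0,"tz":-0.14,"ax":0,"ay":0,"az":0}
    - {"tx":0,"ty":0,"tz":-0.2,"ax":0,"ay":0,"az":0}
    - {"tx":0,"ty":0,"tz":-0.28,"ax":0,"ay":0,"az":0}
    - {"tx":0,"ty":0,"tz":-0.36,"ax":0,"ay":0,"az":0}
    - {"tx":0,"ty":0,"tz":-0.44,"ax":0,"ay":0,"az":0}
    - {"tx":0,"ty":0,"tz":-0.52,"ax":0,"ay":0,"az":0}
    - {"tx":0,"ty":0,"tz":-0.55,"ax":0,"ay":0,"az":0}
    - {"tx":0,"ty":0,"tz":-0.55,"ax":0,"ay":0,"az":0}

```text
clock: 22.35
eef_pos: [0.5106, -0.2554, 0.1516]
tool_rot: [3.127, 0.284, 0.003]
wrist_force: [-0.3, 0.5, -1.1]
width: 0.0315
grasp_force: 12.0
```

```bash
python3 -c "
from h import *
plan([.510,-.10,.15]);plan([.591,.0005,.15])"
```

```text
at [ 0.5106 -0.2554  0.1516] yaw 10.4 w 0.0315 t 22.35 F [-0.3  0.5 -1.1] T [ 0.1373 -0.7646  0.007 ] A [ 0.001  -0.0011 -0.    ]
at [ 0.5106 -0.2554  0.1516] yaw 10.4 w 0.0315 t 22.35 F [-0.3  0.5 -1.1] T [ 0.6263 -1.1857  0.0072] A [ 0.001  -0.0011 -0.    ]
```

Emit:
jog_arm:
  increments:
    - {"tx":0,"ty":-0.1,"tz":0,"ax":0,"ay":0,"az":0}
    - {"tx":0.05,"ty":-0.25,"tz":0,"ax":0,"ay":0,"az":0}
    - {"tx":0.1,"ty":-0.45,"tz":0,"ax":0,"ay":0,"az":0}
    - {"tx":0.15,"ty":-0.65,"tz":0,"ax":0,"ay":0,"az":0}
    - {"tx":0.25,"ty":-0.8,"tz":0,"ax":0,"ay":0,"az":0}
    - {"tx":0.4,"ty":-0.9,"tz":0,"ax":0,"ay":0,"az":0}
    - {"tx":0.52,"ty":-0.96,"tz":0,"ax":0,"ay":0,"az":0}
    - {"tx":0.6,"ty":-1,"tz":0,"ax":0,"ay":0,"az":0}
    - {"tx":0.626,"ty":-1,"tz":0,"ax":0,"ay":0,"az":0}

```text
clock: 23.25
eef_pos: [0.5975, -0.0342, 0.1483]
tool_rot: [-3.127, -0.288, 0.004]
wrist_force: [0.3, -0.5, -0.6]
width: 0.0312
grasp_force: 12.0
```

Emit:
jog_arm:
  increments:
    - {"tx":0,"ty":-0.1,"tz":0,"ax":0,"ay":0,"az":0}
    - {"tx":0,"ty":-0.16,"tz":0,"ax":0,"ay":0,"az":0}
    - {"tx":0,"ty":-0.186,"tz":0,"ax":0,"ay":0,"az":0}
    - {"tx":0,"ty":-0.186,"tz":0,"ax":0,"ay":0,"az":0}
    - {"tx":0,"ty":-0.186,"tz":0,"ax":0,"ay":0,"az":0}
    - {"tx":0,"ty":-0.186,"tz":0,"ax":0,"ay":0,"az":0}
    - {"tx":0,"ty":-0.186,"tz":0,"ax":0,"ay":0,"az":0}

```text
clock: 23.95
eef_pos: [0.5904, 0.0003, 0.1501]
tool_rot: [3.129, 0.283, 0.0]
wrist_force: [-0.3, 0.0, -0.4]
width: 0.0319
grasp_force: 12.0
```

Run:
```python
from h import *
from m import masks
plan([.591,.0005,.15]);o=get_obs();print(o['grasp_force'],abs(o['dq']).max())
for cam in('scene','top'):
    d=grab(cam);im=d['image'];h=cv2.cvtColor(im,cv2.COLOR_RGB2HSV)
    b=((h[...,0]>98)&(h[...,0]<130)&(h[...,1]>140)&(h[...,2]>50)).astype(np.uint8)
    for n,m in(('blue',b),('green',masks(im,'green')),('red',masks(im,'red'))):
        k,l,s,ce=cv2.connectedComponentsWithStats(m)
        for i in range(1,k):
            if s[i,4]>12:print(cam,n,s[i],onz(d,*ce[i],.195 if n=='blue' else .08)[:2].round(4))
    print(cam,'expected cap px',proj(d,[.591,.0005,.197]).round(1))
    p0=pickle.load(open(cam+'.pkl','rb'))['image']
```

```text
at [5.904e-01 3.000e-04 1.501e-01] yaw 10.4 w 0.0319 t 23.95 F [-0.3  0.  -0.4] T [ 0.0031 -0.0005  0.0004] A [ 0.0001 -0.     -0.    ]
11.952443755581044 0.0024865461734657457
scene blue [276 163   8   8  33] [ 0.5799 -0.0039]
scene green [170 133   8   8  45] [0.4588 0.3418]
scene green [166 150  23  14  82] [0.4371 0.2565]
scene red [208 145   9  10  62] [0.5271 0.2416]
scene red [157 169   9  10  62] [0.3815 0.2223]
scene red [193 186   8   6  37] [0.4373 0.1303]
scene red [186 202  28  18 118] [0.4188 0.0622]
scene expected cap px [282.5 163. ]
top green [157 214   6  15  33] [0.4562 0.3062]
top green [144 216   7   8  44] [0.4614 0.3441]
top red [178 193   8   8  49] [0.5283 0.247 ]
top red [216 223  11   8  64] [0.4391 0.1311]
top red [184 243   8   8  53] [0.3839 0.2269]
top expected cap px [268.7 164.2]
```

All checks agree: bottles in their nests, reference bottle held over the mat, arm still. I'm handing the job in.

```bash
python3 -c "
from station import *
print(job_done())"
```

```text
the job is handed in; nothing more can be done
None
```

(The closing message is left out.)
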